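Set the dust extractor to full suction and start it

ROBOT

A 6-joint arm with a two-finger parallel gripper is mounted at the origin on the work surface. World frame = base frame: x ahead of the robot, y to its left, z up, the work surface at z = 0. Lengths are in m, angles in rad, forces in N, time in s.
With the tool pointing down it reaches from about 0.35 to 0.775 m from the base axis. Payload 7.3 kg.
Tool frame: the origin (TCP) lies on the centre line of the jaws, within the pads' length; the fingertips stand 25 mm ahead of it and the grasp point (between the pads) lies 6 mm ahead of it; z points along the fingers, y is the line along which they close (so a half turn about z gives the same grasp; the last joint's range is limited). The gripper opens to 92 mm and grips with 3 to 60 N. Pads are 19 mm wide; open, the fingers measure 130 mm over their backs; the gripper's body (75 mm by 190 mm) begins 47 mm behind the grasp point.
Start: joints at [0.986, 0.342, 1.524, -0, 1.275, -0.146], TCP at [0.223, 0.475, 0.252] pointing down, gripper open.
Joint ranges: [-2.53, 2.53], [-0.77, 2.02], [0.04, 2.7], [-1, 4.14], [0.28, 2.66], [-3.11, 3.11]. Speed limits (rad/s): [2.57, 2.57, 3.14, 3.14, 3.14, 3.14].

INTERFACE

Orientations are given as [roll, pitch, yaw] about the fixed x, y, z axes, in that order (R = Rz(yaw) Ry(pitch) Rx(roll)).
In Python, from station import arm gives the robot as it stands.
- The arm moves only by the tool move_arm, never from a script. Its argument "plan" is a list of rows, each a list of 3 entries, a list of its own where there are three numbers: the shift along the world's x, y, z in units of 40 mm (1.0 is 40 mm), then the turn, a rotation vector about the world's x, y, z in units of 8 degrees (1.0 is 8 degrees), then the finger opening in mm, from 0 to 91.8. In form: [[[dx, dy, dz], [wx, wy, wz], jaw], ...]. A call has 1 to 12 rows; each row is the pose to reach, as a shift and turn from the pose commanded when the call began; what a row does not reach only later rows make up. A row lasts 1/10 s, in which the tool goes at most 50 mm and 8.59 degrees, less where a joint would pass 70% of its speed; a pose out of reach is approached as far as the arm can. A call with a gripper value outside its range is refused whole. The fingers move at their own pace and stop on an object; "force" is the grip in N (left out, the last holds). Time passes only in rows, so rows that repeat a pose let the fingers close. It gives the time, the measured TCP pose, the force, the opening and the grip force at its end, in the units of the state.
- arm.get_obs(): the state, without advancing time (a new reading comes with each control period).
- arm.snapshot(name): name is "scene" or "side" or "wrist"; returns the picture (400x640x3 uint8, red, green, blue); there is no depth.
- arm.camera_model(name): a dict with "fov_y" (degrees; the focal length in pixels is half the picture's height over the tangent of half this angle, whatever the lens; pixels are square), "cx", "cy" (the principal point, pixels), "D" ([k1, k2, p1, p2, k3] as OpenCV has them; the pictures are not rectified), "xyz" and "attitude" of the camera in the world. Camera axes: x right, y down, z forward; pixel columns grow to the right and rows downward; lengths in m; the calibration is good to about 2 mm. A picture is of the moment at which its call begins: read the wrist's pose just before it. camera_model takes no time and is no camera call; for the wrist camera it gives the pose at the moment of the call.
- arm.close_job(): hands the job in; it is judged then, once.
Trained networks look in the newest picture that a camera, given by its name, has taken for a name from the list of things; names that differ only in an ending like _2 or _b are one class to them, and where a whole thing is asked for, a point or a joint stands for the part that bears it (a point fixed in the world has none). Each returns a list of dicts, best first, with "confidence" (0 to 1); they miss things now and then, are a little off and sometimes report something else, mostly with a low value. They report only what shows in the picture. A call takes as long as a camera call. They do not tell look-alikes from the thing itself.
- arm.find_in(query, camera): "centre" ([x, y, z] in m, in world coordinates, good to about 4 mm: the middle of the surface that is visible of it).
The state is a dict: "clock": time; "joint_pos": joint angles; "dq": joint speeds; "tau": joint torques, N m; "ee_pos": TCP position; "tool_rot": TCP orientation; "force": force on the tool from outside, world axes, zero at the start; "torque": the same for the moment, N m; "grip_width": opening from 0.0 (shut) to 1.0 (fully open); "grip_force": force on a finger pad.
Only numpy, scipy, OpenCV 4.12 (cv2) and the standard library are available. Lean on these libraries where they do the work, as an engineer would, in place of code of your own. Each camera call takes 0.05 s, during which the arm holds its last target. There are 200 camera calls.

TASK

Get the bench dust extractor running at full suction: push its black-knobbed lever from off, past the first detent, all the way to the second stop, and only then press the green start button fully down and let go. Just push and press with the fingers: pick nothing up, do not press the red stop button, and leave everything else on the bench standing where it is.

Things in the scene. Friction and masses are not known exactly. Their poses are not given: they have to be found in the camera images.
- lever (a joint): the extractor's suction lever, in rad: 0 = off (white mark; the start), 0.55 = first detent (yellow mark), 1.10 = second stop, full suction (blue mark, hard stop). Grows counter-clockwise from above: the knob goes from the robot's left to its right. Sprung detents hold it at each mark: about 6 N sideways at the knob to leave off or the first; past 0.87 it snaps on to the second and stays
- lever_knob (a point): centre of the upright black knob at the end of the lever: a cylinder 24 mm in diameter, 48 mm high, its axis 100 mm from the pivot, its foot 7 mm above the extractor's top (this point 31 mm above the top, 171 mm above the table). The flat steel arm that carries it, 14 mm wide, lies 6 to 12 mm above the top
- lever_pivot (a point): point on the lever's upright turning axis at the height of the knob's centre; axes as extractor. From it the knob lies at the angle (extractor's yaw + pi - 0.55 + lever value), counter-clockwise from above. Two steel stop pins, 10 mm thick and 16 mm high, stand 50 mm from it, just outside the arm's sweep; nothing else stands on the swept part of the top
- extractor: bench dust extractor, fixed to the table: orange-red housing 200 (x) x 240 (y) x 140 mm (z) with a black grille in its front (-x, towards the robot) and a round duct 90 mm in diameter, 120 mm long, behind it. Origin: centre of the underside; z up. The lever's axis stands 30 mm behind the centre (+x)
- start_box: start station: grey box 70 x 70 x 42 mm, fixed to the table, with the green button on top. It and the stop station stand one on each side in front of the extractor, and may be either way round. Origin: centre of the underside
- start_button (a joint): travel of the green start button, in m: 0 = up, 0.006 = fully down. It springs back; fully down takes 5 N
- start_button_top (a point): centre of the top face of the green start button, 32 mm in diameter, pressed straight down
- stop_box: stop station: the same grey box with a red button. Origin: centre of the underside
- stop_button (a joint): travel of the red stop button, in m: 0 = up, 0.006 = fully down, sprung. Not to be pressed
- stop_button_top (a point): centre of the top face of the red stop button, 32 mm in diameter
- bust: loose white plaster bust on a round foot, 68 mm wide, 113 mm high, standing between the robot and the extractor; origin under its centre
- paint_tin: loose tin, 84 mm in diameter, 110 mm high; origin under its centre
- solvent_bottle: loose white bottle with a red cap, 66 mm in diameter, 190 mm high; origin under its centre
- plaster_bowl: loose green bowl, 120 mm in diameter, 55 mm high; origin under its centre
- fragment: loose piece of plaster moulding, 80 x 55 x 40 mm; origin under its centre
- sanding_block: loose cork sanding block, 35 x 65 x 20 mm, lying on the extractor's top along its rear edge, behind the lever's pivot; origin under its centre
Things that resemble listed ones, but are neither listed nor needed, are in the scene too. What is shaped like the fragment but turquoise is not meant. What is shaped like the bust but orange is not meant.

How it is judged:
By the outcome, as a careful person would: the job done as asked, in the order asked, and still so for the second after the job is handed in, with the robot touching nothing.
It also fails if it takes over 48 s, if anything falls off the work surface, if the arm or the gripper's body presses on something with over 40 N, if the wrist force passes 120 N, or if a joint passes its speed limit or range.

## Working session

There is one attempt and no reset: what is moved stays moved. The work goes in short steps, Python scripts to look and compute and a tool call to move; the robot and the scene stay as the last step left them, time stands still between calls to the robot, and variables do not carry over. Pictures are saved under pics/ and viewed, at most 10 in all, crops included, and the job is handed in when it is done.

Besides the shell and the picture viewer there is one more tool, called after "Emit:" by a JSON object that holds its "fn" and its "kwargs", one argument or row to a line. move_arm: Moves the arm, as the interface text tells. Its arguments: {"type":"object","properties":{"plan":{"type":"array","items":{"type":"array"}},"force":{"type":"number"}},"required":["plan"]}

```bash
mkdir -p pics; python3 - <<'E'
from station import arm
import cv2, numpy as np
for c in ("scene","side"):
    im=arm.snapshot(c); cv2.imwrite(f"pics/{c}0.png",im[:,:,::-1])
    m=arm.camera_model(c); print(c,m)
    for q in ("lever_knob","extractor","start_button_top","stop_button_top","start_box","bust","sanding_block","solvent_bottle","paint_tin","plaster_bowl","fragment"):
        r=arm.find_in(q,c); print(q,[(np.round(d["centre"],3).tolist(),round(d["confidence"],2)) for d in r[:3]])
o=arm.get_obs();print(o)
E
```

```text
scene {'fov_y': 54.84470426827029, 'cx': 313.7013882039572, 'cy': 198.4823738777681, 'D': array([-0.02917164,  0.        ,  0.        ,  0.        ,  0.        ]), 'xyz': array([ 1.39685455, -0.21688413,  0.75759326]), 'attitude': array([-2.21625962, -0.02310267,  1.35675357])}
lever_knob [([0.635, 0.1, 0.158], 0.79)]
extractor [([0.762, 0.029, 0.128], 0.79)]
start_button_top [([0.4, 0.26, 0.061], 0.58)]
stop_button_top []
start_box [([0.417, 0.254, 0.042], 0.66)]
bust [([0.462, 0.128, 0.088], 0.82), ([0.435, 0.022, 0.066], 0.74)]
sanding_block [([0.756, 0.041, 0.158], 0.83)]
solvent_bottle [([0.528, -0.416, 0.1], 0.65), ([0.76, 0.039, 0.16], 0.55)]
paint_tin [([0.484, 0.398, 0.074], 0.97), ([0.402, -0.247, 0.064], 0.49)]
plaster_bowl [([0.633, 0.406, 0.034], 0.91)]
fragment [([0.689, -0.365, 0.031], 0.65), ([0.674, -0.25, 0.026], 0.55), ([0.414, 0.254, 0.042], 0.46)]
side {'fov_y': 46.92752237024352, 'cx': 317.5916968526681, 'cy': 197.21823072746463, 'D': array([0.03704455, 0.        , 0.        , 0.        , 0.        ]), 'xyz': array([0.55327254, 0.86264201, 1.00401881]), 'attitud
[... 473 characters left out ...]
.87), ([0.665, -0.236, 0.031], 0.78)]
{'clock': 1.2, 'joint_pos': array([ 9.85989653e-01,  3.42037677e-01,  1.52407871e+00, -1.97348636e-05,
        1.27538539e+00, -1.46010896e-01]), 'dq': array([ 0.00058246,  0.00024152,  0.00013038,  0.00105088, -0.00031755,
       -0.00042658]), 'tau': array([ 2.45387309e-03, -4.31128228e+01, -2.44486141e+01,  7.20415707e-02,
        4.79782443e-02,  1.12550890e-05]), 'ee_pos': array([0.22305322, 0.475294  , 0.25172838]), 'tool_rot': array([3.14150548e+00, 3.19027345e-05, 2.70280262e+00]), 'force': array([-0.87455507,  0.32627582, -0.47027166]), 'torque': array([ 0.04705037, -0.04934586,  0.00610351]), 'grip_force': 0.0, 'grip_width': 0.9989935179713096}
```

View pics/scene0.png

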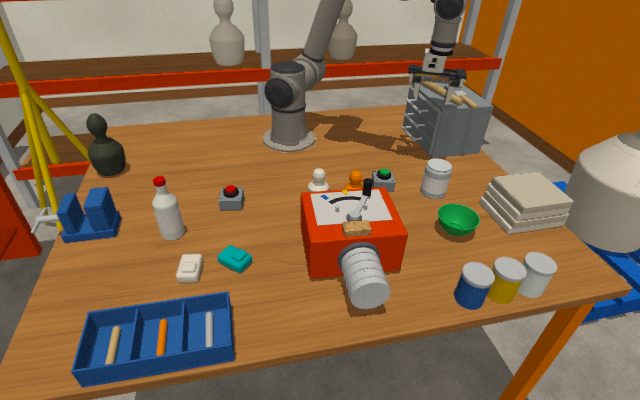

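View pics/side0.png

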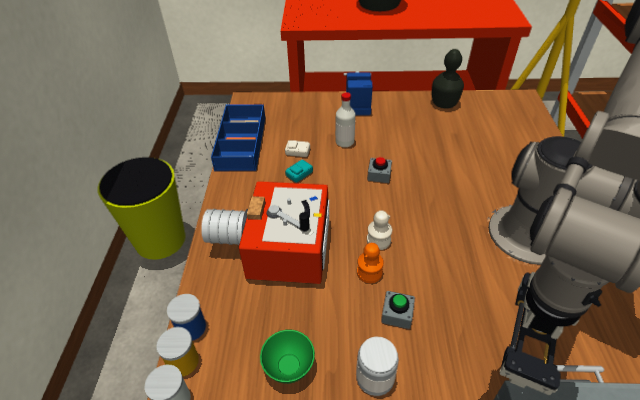

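The start station (green) shows at scene (384,175) and side (400,300). The stop station (red) is at scene (231,190) and side (380,162). The knob is at scene (367,187) and side (305,218), the white bust at side (380,230), and its orange double at side (370,262). Next I'll check this in a close crop.

```bash
python3 - <<'E'
import cv2, numpy as np
a=cv2.imread("pics/scene0.png")[155:275,290:410]; b=cv2.imread("pics/side0.png")[175:335,230:430]
a=cv2.resize(a,(400,400),interpolation=cv2.INTER_CUBIC); b=cv2.resize(b,(400,320),interpolation=cv2.INTER_CUBIC)
a=cv2.resize(cv2.imread("pics/scene0.png")[160:240,300:400],None,fx=4,fy=4,interpolation=cv2.INTER_CUBIC)
b=cv2.resize(cv2.imread("pics/side0.png")[180:255,240:340],None,fx=4,fy=4,interpolation=cv2.INTER_CUBIC)
c=np.zeros((320,800,3),np.uint8); c[:320,:400]=a; c[:300,400:]=b; cv2.imwrite("pics/crop1.png",c)
E
```

```text
(no output)
```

View pics/crop1.png

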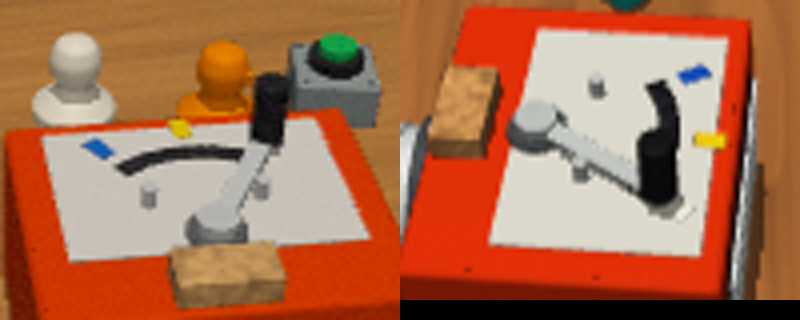

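```bash
cat > h.py <<'E'
import numpy as np, cv2
from station import arm
from scipy.spatial.transform import Rotation as R
def ray(m,p):
    f=200/np.tan(np.radians(m["fov_y"]/2)); K=np.array([[f,0,m["cx"]],[0,f,m["cy"]],[0,0,1]])
    u=cv2.undistortPoints(np.array([[p]],float),K,np.array(m["D"]))[0,0]
    d=R.from_euler("xyz",m["attitude"]).apply([u[0],u[1],1]); return np.array(m["xyz"]),d/np.linalg.norm(d)
def tri(*rs):
    A=sum(np.eye(3)-np.outer(d,d) for _,d in rs); b=sum((np.eye(3)-np.outer(d,d))@o for o,d in rs)
    x=np.linalg.solve(A,b); return x,[np.linalg.norm((np.eye(3)-np.outer(d,d))@(x-o)) for o,d in rs]
def onz(r,z): o,d=r; return o+d*(z-o[2])/d[2]
E
python3 - <<'E'
from h import *
S,D=arm.camera_model("scene"),arm.camera_model("side")
for n,a,b in [("ktop",(367.5,180),(304.25,214.5)),("kbot",(366.8,194.5),(304.5,229.5)),("pivot",(354.2,215.5),(274.5,209.5)),("blue",(324.3,197),(313.5,198.3)),("yellow",(345,192),(317.5,215)),("green",(383.8,171),(400,299)),("red",(231,189),(380,161)),("pin1",(337,207),(289,199.5)),("pin2",(365,205),(285,220)),("busthead",(318.5,173),(381,216)),("orhead",(355.5,175),(371,249))]:
    x,e=tri(ray(S,a),ray(D,b)); print(n,x.round(4),np.round(e,4))
E
```

```text
ktop [0.6159 0.1093 0.1952] [0.0008 0.0008]
kbot [0.6163 0.1135 0.1468] [0.0004 0.0004]
pivot [0.697  0.0514 0.1507] [0.0018 0.0018]
blue [5.977e-01 1.000e-04 1.411e-01] [0.0005 0.0005]
yellow [0.5861 0.0609 0.1414] [0.0007 0.0007]
green [0.3899 0.2576 0.0624] [0.0012 0.0012]
red [ 0.3976 -0.2461  0.0593] [0.0014 0.0014]
pin1 [0.661  0.0173 0.1538] [0.0008 0.0008]
pin2 [0.6666 0.09   0.1541] [0.0009 0.0009]
busthead [0.4187 0.0259 0.0997] [0.001 0.001]
orhead [0.4517 0.1369 0.0998] [0. 0.]
```

Heights agree with the text. The pivot is at (0.697, 0.051), the knob at (0.616, 0.1115), and the yaw is about -0.088. I'll close the fingers and go above the knob's left side, with the finger faces radial to the lever.

Emit:
{"fn": "move_arm", "kwargs": {
  "plan": [
    [[0.87,-0.69,0],[0,0,-1.06],0],
    [[1.74,-1.38,0],[0,0,-2.12],0],
    [[2.61,-2.06,0],[0,0,-3.18],0],
    [[3.48,-2.75,0],[0,0,-4.23],0],
    [[4.35,-3.44,0],[0,0,-5.29],0],
    [[5.22,-4.12,0],[0,0,-6.35],0],
    [[6.1,-4.81,0],[0,0,-7.41],0],
    [[6.97,-5.5,0],[0,0,-8.47],0],
    [[7.84,-6.19,0],[0,0,-9.52],0],
    [[8.71,-6.87,0],[0,0,-10.58],0],
    [[9.58,-7.56,0],[0,0,-11.64],0],
    [[10.45,-8.25,0],[0,0,-12.7],0]
  ],
  "force": 20
}}

```text
clock: 2.4
ee_pos: [0.6423, 0.1439, 0.2517]
tool_rot: [-3.142, -0.0, 0.923]
force: [0.1, 0.8, 0.3]
grip_width: 0.019
grip_force: 0.0
```

Emit:
{"fn": "move_arm", "kwargs": {
  "plan": [
    [[0,0,0],[0,0,0],0],
    [[0,0,-0.4],[0,0,0],0],
    [[0,0,-0.8],[0,0,0],0]
  ]
}}

```text
clock: 2.7
ee_pos: [0.641, 0.1454, 0.2194]
tool_rot: [3.141, -0.001, 0.93]
force: [0.1, -0.1, -0.2]
grip_width: 0.003
grip_force: 0.0
```

```bash
python3 - <<'E'
from h import *
o=arm.get_obs(); print(o["clock"],o["ee_pos"],o["tool_rot"],o["force"],o["grip_width"])
a=arm.snapshot("scene");b=arm.snapshot("side")
a=cv2.resize(a[110:240,290:420],(400,400),interpolation=cv2.INTER_CUBIC); b=cv2.resize(b[130:260,230:360],(400,400),interpolation=cv2.INTER_CUBIC)
cv2.imwrite("pics/c2.png",np.hstack([a,b])[:,:,::-1])
E
```

```text
2.7 [0.6409995  0.14538717 0.21943921] [ 3.14136068e+00 -6.03478584e-04  9.30343738e-01] [ 0.0586936  -0.12900975 -0.24620621] 0.002961109328391194
```

View pics/c2.png

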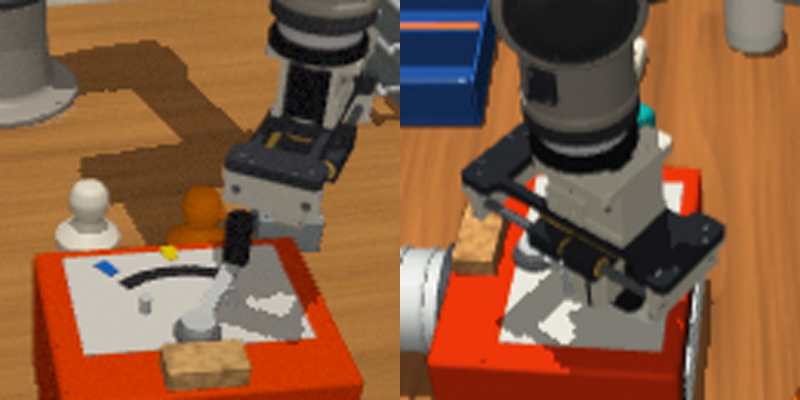

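Fingers are left of and clear of the knob. I'll descend, then push along the arc.

Emit:
{"fn": "move_arm", "kwargs": {
  "plan": [
    [[0,0,-0.4],[0,0,0],0],
    [[0,0,-0.78],[0,0,0],0],
    [[0,0,-0.78],[0,0,0],0]
  ]
}}

```text
clock: 3.1
ee_pos: [0.6398, 0.1457, 0.1873]
tool_rot: [-3.139, 0.002, 0.931]
force: [-0.2, -0.7, 0.2]
grip_width: 0.006
grip_force: 0.0
```

Emit:
{"fn": "move_arm", "kwargs": {
  "plan": [
    [[-0.15,-0.21,0],[0,0,0],0],
    [[-0.29,-0.42,0],[0,0,0],0],
    [[-0.5,-0.63,0],[0,0,0.83],0],
    [[-0.69,-0.87,0],[0,0,1.7],0],
    [[-0.86,-1.14,0],[0,0,2.58],0],
    [[-0.99,-1.42,0],[0,0,3.45],0],
    [[-1.04,-1.59,0],[0,0,3.95],0]
  ]
}}

```text
clock: 3.8
ee_pos: [0.5989, 0.0808, 0.19]
tool_rot: [3.14, -0.001, 1.485]
force: [0.8, 9.6, -0.6]
grip_width: 0.005
grip_force: 5.7
```

```bash
python3 - <<'E'
from h import *
o=arm.get_obs(); print(o["clock"],o["ee_pos"],o["tool_rot"],o["force"],o["torque"])
a=arm.snapshot("scene");b=arm.snapshot("side")
a=cv2.resize(a[110:240,290:420],(400,400),interpolation=cv2.INTER_CUBIC); b=cv2.resize(b[130:260,230:360],(400,400),interpolation=cv2.INTER_CUBIC)
cv2.imwrite("pics/c3.png",np.hstack([a,b])[:,:,::-1])
E
```

```text
3.8 [0.59893912 0.08078577 0.19002177] [ 3.13978756e+00 -8.00254454e-04  1.48477804e+00] [ 0.75650467  9.59883279 -0.56095704] [ 1.75401623 -0.05180841  0.00495109]
```

View pics/c3.png

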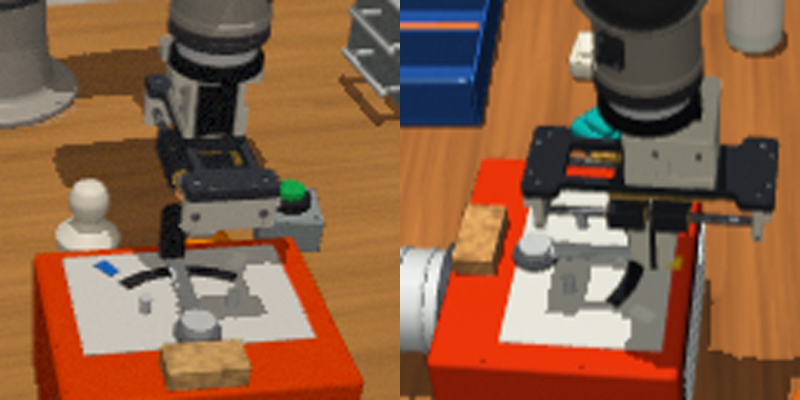

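The knob is at about the yellow mark, pushed squarely with 10 N. Continuing to the second stop.

Emit:
{"fn": "move_arm", "kwargs": {
  "plan": [
    [[-0.08,-0.3,0],[0,0,0.88],0],
    [[-0.11,-0.61,0],[0,0,1.75],0],
    [[-0.11,-0.92,0],[0,0,2.63],0],
    [[-0.08,-1.19,0],[0,0,3.38],0],
    [[-0.04,-1.39,0],[0,0,3.95],0],
    [[-0.04,-1.39,0],[0,0,3.95],0],
    [[-0.04,-1.39,0],[0,0,3.95],0]
  ]
}}

```text
clock: 4.6
ee_pos: [0.5978, 0.0256, 0.1893]
tool_rot: [3.141, 0.001, 2.03]
force: [0.2, -0.0, -0.2]
grip_width: 0.006
grip_force: 0.0
```

It snapped ahead, with no contact now. A small nudge will confirm the stop.

Emit:
{"fn": "move_arm", "kwargs": {
  "plan": [
    [[0.03,-0.06,0],[0,0,0],0],
    [[0.05,-0.09,0],[0,0,0],0],
    [[0.05,-0.09,0],[0,0,0],0]
  ]
}}

```text
clock: 4.9
ee_pos: [0.5984, 0.0247, 0.189]
tool_rot: [-3.14, -0.004, 2.032]
force: [-6.9, 8.5, 5.4]
grip_width: 0.005
grip_force: 5.2
```

Firm against the stop. Backing off and lifting, then a look.

Emit:
{"fn": "move_arm", "kwargs": {
  "plan": [
    [[-0.2,0.4,0],[0,0,0],0],
    [[-0.4,0.8,0],[0,0,0],0],
    [[-0.4,0.8,0.8],[0,0,0],0],
    [[-0.4,0.8,1.6],[0,0,0],0],
    [[-1.4,1.6,1.6],[0,0,0],0],
    [[-2.4,2.4,1.6],[0,0,0],0],
    [[-3.4,3.2,1.6],[0,0,0],0],
    [[-3.4,3.2,1.6],[0,0,0],0]
  ]
}}

```text
clock: 5.7
ee_pos: [0.459, 0.1539, 0.2528]
tool_rot: [-3.14, -0.001, 2.037]
force: [0.6, -0.2, -0.4]
grip_width: 0.001
grip_force: 0.0
```

```bash
python3 - <<'E'
from h import *
o=arm.get_obs(); print(o["clock"],o["ee_pos"],o["tool_rot"],o["force"])
m=arm.camera_model("wrist"); w=arm.snapshot("wrist")
r=arm.find_in("start_button_top","wrist"); print(r[:2])
a=arm.snapshot("scene"); print(arm.find_in("lever_knob","scene")[:1])
a=cv2.resize(a[150:250,280:420],(560,400),interpolation=cv2.INTER_CUBIC)
cv2.imwrite("pics/c4.png",a[:,:,::-1]); cv2.imwrite("pics/w4.png",w[:,:,::-1])
h=cv2.cvtColor(w,cv2.COLOR_RGB2HSV); g=cv2.inRange(h,(45,120,60),(80,255,255))
n,_,s,c=cv2.connectedComponentsWithStats(g)
for i in range(1,n):
    if s[i,4]>100: print(c[i],s[i],onz(ray(m,c[i]),.06))
E
```

```text
5.7 [0.45902567 0.15387793 0.2528332 ] [-3.14046869e+00 -1.38368154e-03  2.03664458e+00] [ 0.6026474  -0.19280075 -0.44267972]
[{'centre': [0.3957, 0.2582, 0.0655], 'confidence': 0.93}]
[{'centre': [0.6361, 0.0193, 0.1578], 'confidence': 0.7}]
[576.41179503  69.30467058] [ 521   11  110  116 9699] [0.64082611 0.38975586 0.06      ]
[309.55104408  67.30394432] [294  51  32  34 862] [0.39248421 0.26015826 0.06      ]
```

View pics/c4.png

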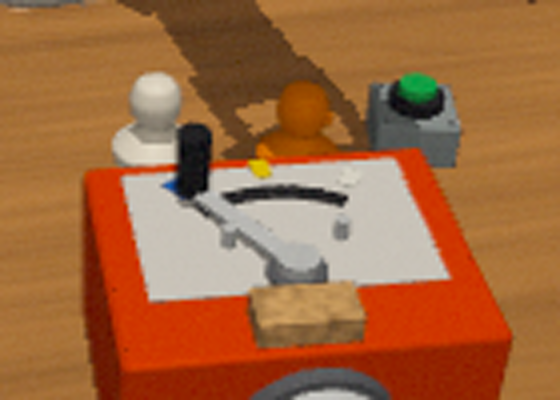

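View pics/w4.png

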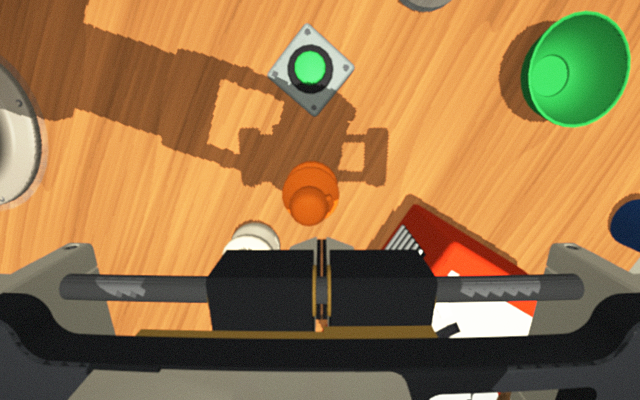

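The lever rests on the blue mark and everything else is undisturbed. The green button is at (0.392, 0.259). Keeping the present orientation holds the orange bust clear. Moving over it and down to just above.

Emit:
{"fn": "move_arm", "kwargs": {
  "plan": [
    [[-0.6,0.9,0],[0,0,0],0],
    [[-1.2,1.8,0],[0,0,0],0],
    [[-1.67,2.63,0],[0,0,0],0],
    [[-1.67,2.63,-0.8],[0,0,0],0],
    [[-1.67,2.63,-1.6],[0,0,0],0],
    [[-1.67,2.63,-2.4],[0,0,0],0],
    [[-1.67,2.63,-3.2],[0,0,0],0],
    [[-1.67,2.63,-3.8],[0,0,0],0],
    [[-1.67,2.63,-3.8],[0,0,0],0]
  ]
}}

```text
clock: 6.8
ee_pos: [0.3963, 0.2543, 0.0975]
tool_rot: [-3.135, -0.0, 2.031]
force: [-0.1, -0.1, 0.2]
grip_width: 0.005
grip_force: 0.0
```

```bash
python3 - <<'E'
from h import *
o=arm.get_obs(); print(o["clock"],o["ee_pos"],o["force"])
b=arm.snapshot("side"); w=arm.snapshot("scene")
b=cv2.resize(b[230:350,320:440],(400,400),interpolation=cv2.INTER_CUBIC)
w=cv2.resize(w[120:220,330:430],(400,400),interpolation=cv2.INTER_CUBIC)
cv2.imwrite("pics/c5.png",np.hstack([w,b])[:,:,::-1])
E
```

```text
6.8 [0.39629906 0.25434463 0.09749799] [-0.09515492 -0.07771469  0.18605696]
```

View pics/c5.png

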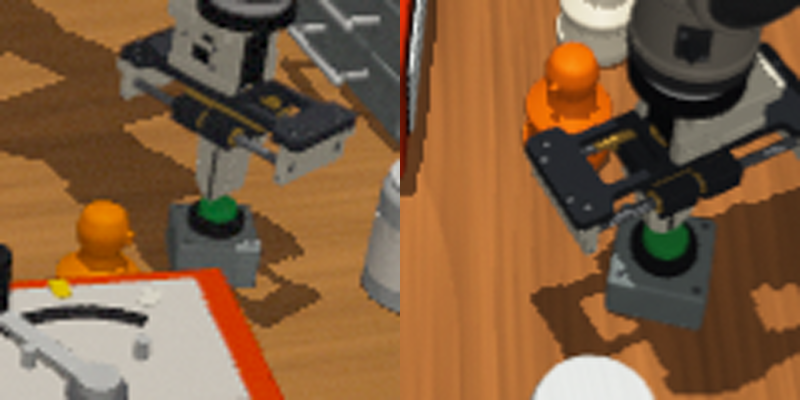

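Just above the button. Shifting 4 mm and pressing.

Emit:
{"fn": "move_arm", "kwargs": {
  "plan": [
    [[-0.05,0.1,0],[0,0,0],0],
    [[-0.05,0.1,-0.2],[0,0,0],0],
    [[-0.05,0.1,-0.35],[0,0,0],0],
    [[-0.05,0.1,-0.45],[0,0,0],0],
    [[-0.05,0.1,-0.5],[0,0,0],0],
    [[-0.05,0.1,-0.5],[0,0,0],0]
  ]
}}

```text
clock: 7.5
ee_pos: [0.3957, 0.2601, 0.0828]
tool_rot: [3.139, 0.0, 2.033]
force: [-5.0, -1.3, 25.1]
grip_width: 0.005
grip_force: 12.3
```

```bash
python3 - <<'E'
from h import *
z=[];
b=arm.snapshot("side"); z.append(arm.get_obs()["ee_pos"]); w=arm.snapshot("scene"); z.append(arm.get_obs()["ee_pos"]); o=arm.get_obs(); print(o["clock"],z,o["force"])
b=cv2.resize(b[265:335,370:440],(400,400),interpolation=cv2.INTER_CUBIC)
w=cv2.resize(w[150:210,355:415],(400,400),interpolation=cv2.INTER_CUBIC)
cv2.imwrite("pics/c6.png",np.hstack([w,b])[:,:,::-1])
E
```

```text
7.6 [array([0.39575119, 0.26016351, 0.08282094]), array([0.39576434, 0.26016732, 0.08286165])] [-4.99981938 -2.16264277 24.24472005]
```

View pics/c6.png

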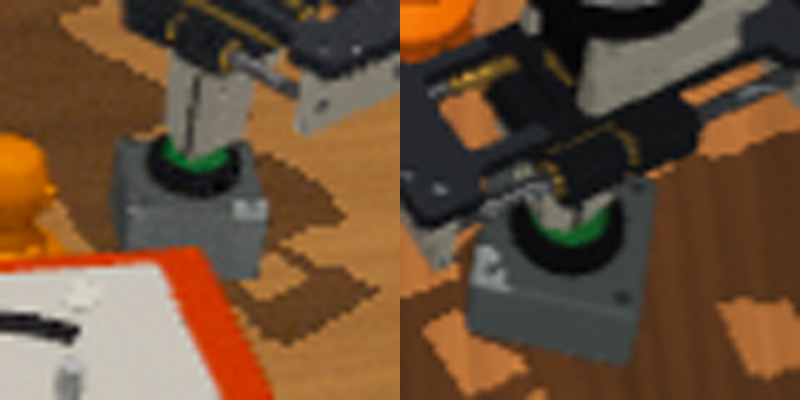

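The button is sunk into its ring against a hard 25 N, so it is fully down. Releasing straight up.

Emit:
{"fn": "move_arm", "kwargs": {
  "plan": [
    [[0,0,0.5],[0,0,0],0],
    [[0,0,1.2],[0,0,0],0],
    [[0,0,2.2],[0,0,0],0],
    [[0,0,3.2],[0,0,0],0],
    [[0,0,4.2],[0,0,0],0],
    [[-0.8,0.8,4.2],[0,0,0],0],
    [[-1.2,1.2,4.2],[0,0,0],0],
    [[-1.2,1.2,4.2],[0,0,0],0]
  ]
}}

```text
clock: 8.4
ee_pos: [0.3452, 0.3089, 0.2486]
tool_rot: [-3.141, -0.001, 2.036]
force: [0.0, -1.1, 0.6]
grip_width: 0.002
grip_force: 0.0
```

```bash
python3 - <<'E'
from h import *
o=arm.get_obs(); print(o["clock"],o["ee_pos"],o["force"])
cv2.imwrite("pics/c7.png",arm.snapshot("scene")[:,:,::-1])
E
```

```text
8.4 [0.34521631 0.30887551 0.24864592] [ 0.03179973 -1.0861424   0.62104314]
```

View pics/c7.png

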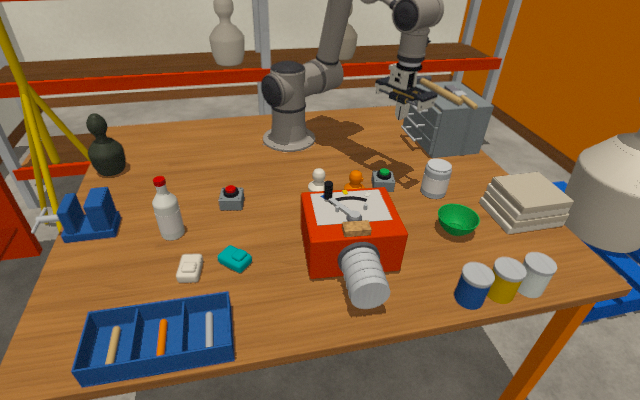

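The lever is at blue (328,190), the green button is back up (384,174), and everything else stands where it was. The arm is clear.

```bash
python3 -c "
from station import arm
print(arm.close_job())"
```

```text
the job is handed in; nothing more can be done
None
```

The lever was pushed to the second stop at the blue mark, then the green start button was pressed fully down and let go; nothing else moved, and the job was handed in at about 8.5 s (no verdict was returned).

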